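# Reload the bench mixer and close its retaining bar

### The arm

A 6-joint arm with a two-finger parallel gripper is mounted at the origin on the work surface. World frame = base frame: x ahead of the robot, y to its left, z up, the work surface at z = 0. Lengths are in mm, angles in rad, forces in N, time in s.
With the tool pointing down it reaches from about 350 to 875 mm from the base axis. Payload 4.2 kg.
Tool frame: the origin (TCP) lies midway between the tips of the shut fingers; the grasp point (between the pads) lies 19 mm behind it; z points along the fingers, y is the line along which they close (so a half turn about z gives the same grasp; the last joint's range is limited). The gripper opens to 87 mm and grips with 3 to 60 N. Pads are 19 mm wide; open, the fingers measure 117 mm over their backs; the gripper's body (75 mm by 190 mm) begins 51 mm behind the grasp point.
Start: joints at [1.435, 0.385, 0.008, 0, -1.194, -0.259], TCP at [240.356, 576.912, 222.55] pointing down, gripper open.
Joint ranges: [-3.14, 3.14], [-1.21, 2.06], [-1.07, 1.41], [-3.16, 2.05], [-2.99, -0.16], [-3.1, 3.1]. Speed limits (rad/s): [2.79, 2.79, 3.14, 3.14, 3.14, 3.14].

### API

Orientations are given as [roll, pitch, yaw] about the fixed x, y, z axes, in that order (R = Rz(yaw) Ry(pitch) Rx(roll)).
In Python, from plant import state, read_camera, camera_params, hand_in gives the robot as it stands.
- The arm moves only by the shell command python3 -m jog 'ROWS'. ROWS is JSON, a list of rows, each a list of 5 numbers: the shift along the tool's x, y, z in cm, then the turn about the tool's z in rad, then the opening, from -1 (shut) to 1 (fully open). A call has exactly 5 rows; each row is the pose to reach, as a shift and turn from the pose commanded when the call began, along the tool's axes at that moment; what a row does not reach only later rows make up. A row lasts 1/12 s, in which the tool goes at most 41.7 mm and 7.16 degrees, less where a joint would pass 70% of its speed; a pose out of reach is approached as far as the arm can. A call with a gripper value outside its range is refused whole. The fingers move at their own pace and stop on an object; the grip force is fixed at half the most. Time passes only in rows, so rows that repeat a pose let the fingers close, or fill a call up. It gives the time, the measured TCP pose, the force, the opening and the grip force at its end, in the units of the state.
- state(): the state, without advancing time (a new reading comes with each control period).
- read_camera(name): name is "scene" or "top"; returns the picture (420x560x3 uint8, red, green, blue); there is no depth.
- camera_params(name): a dict with "mtx" (3x3 intrinsics, pixels), "cam_to_world" (4x4, takes a point from camera to world coordinates). Camera axes: x right, y down, z forward; pixel columns grow to the right and rows downward; lengths in mm; the calibration is good to about 2 mm. A picture is of the moment at which its call begins. camera_params takes no time and is no camera call.
- hand_in(): hands the job in; it is judged then, once.
The state is a dict: "time": time; "joint_positions": joint angles; "joint_velocities": joint speeds; "joint_efforts": joint torques, N m; "tcp_pos": TCP position; "tool_rot": TCP orientation; "ft_force": force on the tool from outside, world axes, zero at the start; "torque": the same for the moment, N m; "gripper_width": finger opening in mm; "gripper_force": force on a finger pad.
Only numpy, scipy, OpenCV 4.12 (cv2) and the standard library are available. Lean on these libraries where they do the work, as an engineer would, in place of code of your own. Each camera call takes 0.05 s, during which the arm holds its last target. There are 200 camera calls.

### The job

Reload the bench mixer: swing its retaining bar (red knob at the free end) fully open to its stop, check the four wells and first stand every used jar (orange cap) you find upright in the yellow tray, then seat every new jar (blue cap) fully home in a well, one to a well, in any order. Then swing the bar back over the jars fully closed to its stop, and only then press the green start button fully down and let go; leave the other things on the bench where they are.

Things in the scene. Friction and masses are not known exactly. Their poses are not given: they have to be found in the camera images.
- mixer: bench shaker-mixer, fixed: white housing 300 mm (its x) by 230 mm (its y, -80 to +150 mm), 70 mm high. Origin on the bench below the row of wells; +x runs along the row away from the robot, +y to the control strip on its left. On top is a block 200 x 64 mm, top at 100 mm, with four wells at x = -69, -19, 31, 81 mm, y = 0
- well1 (a point): centre of the floor of the well nearest the pin, 82 mm above the bench, axes as the mixer's; wells 2, 3, 4 lie 50, 100, 150 mm further along +x. Each is round, 44 mm in diameter, 18 mm deep
- bar (a joint): angle of the steel retaining bar (rad): 0 = closed over the wells, along mixer +x, at its far stop; grows clockwise seen from above to 1.571 = fully open at its other stop, along mixer -y. 22 mm wide, 247 mm long from the pin, underside 132 mm, top 141 mm above the bench, 4 mm above seated jars (a proud jar blocks it). Light friction (about 1 N at the knob); stays where left
- bar_pin (a point): axis of the pin on which the bar turns, at the height of the bar's top, 141 mm above the bench; fixed to the mixer at x = -115 mm, y = 0. The open stop is a 12 mm post at mixer x = -132, y = -62 mm, top 141 mm above the bench
- bar_knob (a point): foot of the upright red knob at the bar's free end, at the bar's top surface (141 mm above the bench); 237 mm from the pin. Knob 16 mm in diameter, 32 mm tall. The far stop is a 12 mm post beside the closed bar, on its +y side, 11 mm nearer the pin than the knob and no higher than the bar's top, so fingers above the bar clear it
- start (a joint): travel of the green start button (m): 0 = out, 0.006 = fully pressed (about 5 N); springs back
- start_top (a point): centre of the top of the green start button, 24 mm in diameter, on the control strip on the mixer's left; top about 88 mm above the bench, pressed straight down
- tray: yellow open tray for used jars, loose, 130 mm (its x) x 190 mm (its y) x 30 mm, walls and floor 4 mm; origin at the centre of its underside
- new1: new sample jar: white, blue cap, closed, 40 mm in diameter, 46 mm tall, 40 to 85 g; origin at the centre of its underside, z up. Stands on the bench to the left. May be absent
- new2: new sample jar: white, blue cap, closed, 40 mm in diameter, 46 mm tall, 40 to 85 g; origin at the centre of its underside, z up. Stands on the bench to the left. May be absent
- new3: new sample jar: white, blue cap, closed, 40 mm in diameter, 46 mm tall, 40 to 85 g; origin at the centre of its underside, z up. Stands on the bench to the left. May be absent
- new4: new sample jar: white, blue cap, closed, 40 mm in diameter, 46 mm tall, 40 to 85 g; origin at the centre of its underside, z up. Stands on the bench to the left. May be absent
- used1: used jar left over in a well: white, orange cap, same size as the new jars (40 x 46 mm); stands 28 mm out of the block. Origin at the centre of its underside, z up. May be absent
- used2: used jar left over in a well: white, orange cap, same size as the new jars (40 x 46 mm); stands 28 mm out of the block. Origin at the centre of its underside, z up. May be absent
- used3: used jar left over in a well: white, orange cap, same size as the new jars (40 x 46 mm); stands 28 mm out of the block. Origin at the centre of its underside, z up. May be absent
- used4: used jar left over in a well: white, orange cap, same size as the new jars (40 x 46 mm); stands 28 mm out of the block. Origin at the centre of its underside, z up. May be absent
- stain_bottle: small amber glass bottle with black cap, 38 mm diameter, 80 mm tall; bystander, leave alone
- slide_box: dark blue carton of slides, 85 x 60 x 34 mm; bystander, leave alone
- marker: white marker pen with black cap, lying, 130 mm long, 13 mm thick; bystander, leave alone
- forceps: steel forceps, lying, 120 x 10 x 5 mm; bystander, leave alone
- cover_tin: clear box of cover glasses, 34 x 34 x 22 mm; bystander, leave alone
- tally: round steel tally counter, 42 mm diameter, 24 mm tall; bystander, leave alone
- notebook: blue notebook, 105 x 148 x 12 mm; bystander, leave alone

How it is judged:
By the outcome, as a careful person would: the job done as asked, in the order asked, and still so for the second after the job is handed in, with the robot touching nothing.
Of new1, new2, new3, new4 only 3 to 4 are there at a start; the rules pass over those that are not, and their reading is None.
Of used1, used2, used3, used4 only 1 to 2 are there at a start; the rules pass over those that are not, and their reading is None.
At some moment in a run one of new1, new2, new3, new4, tray may be knocked a few centimetres aside while the robot is not near it.
It also fails if it takes over 210 s, if anything falls off the work surface, if the arm or the gripper's body presses on something with over 40 N, if the wrist force passes 120 N, or if a joint passes its speed limit or range.

## Working session

There is one attempt and no reset: what is moved stays moved. The work goes in short steps, Python scripts to look and compute and a shell command to move; the robot and the scene stay as the last step left them, time stands still between calls to the robot, and variables do not carry over. Pictures are saved under pics/ and viewed, at most 14 in all, crops included, and the job is handed in when it is done.

```bash
ls; mkdir -p pics
python3 - <<'E'
from plant import *
import cv2
for n in("scene","top"):
    cv2.imwrite(f"pics/{n}0.png",read_camera(n)[:,:,::-1]); p=camera_params(n); print(n,p["mtx"],p["cam_to_world"])
s=state();print(s["time"],s["tcp_pos"],s["tool_rot"],s["gripper_width"])
E
```

```text
pics
scene [[382.18183641   0.         279.62376893]
 [  0.         382.18183641 205.21121499]
 [  0.           0.           1.        ]] [[-8.48639499e-01  4.16409969e-01 -3.26211187e-01  8.09794179e+02]
 [ 5.28841334e-01  6.81577663e-01 -5.05745720e-01  4.54141728e+02]
 [ 1.17406988e-02 -6.01709754e-01 -7.98628530e-01  8.00471166e+02]
 [ 0.00000000e+00  0.00000000e+00  0.00000000e+00  1.00000000e+00]]
top [[534.3431757    0.         282.00864423]
 [  0.         534.3431757  208.11294612]
 [  0.           0.           1.        ]] [[ 4.12674569e-03 -9.98380253e-01  5.67436323e-02  4.70816207e+02]
 [-9.99980198e-01 -4.38964958e-03 -4.50932514e-03  3.59500923e+01]
 [ 4.75110584e-03 -5.67238998e-02 -9.98378599e-01  1.31195447e+03]
 [ 0.00000000e+00  0.00000000e+00  0.00000000e+00  1.00000000e+00]]
0.1 [240.17217716 576.43347869 221.57638502] [ 3.13965014e+00 -8.27965020e-05 -3.94990223e-01] 87.1836607168071
```

View pics/scene0.png

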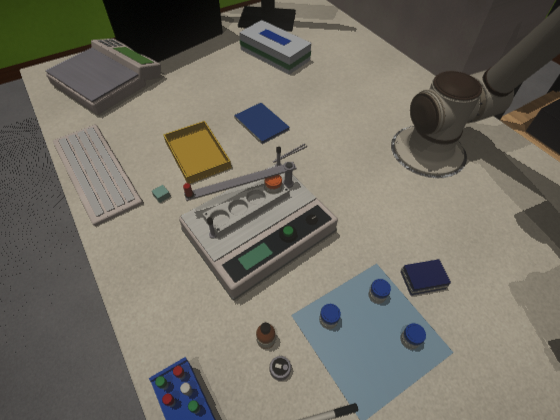

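View pics/top0.png

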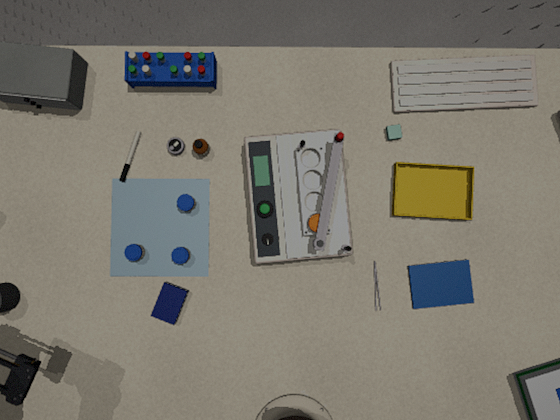

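Scene: three new jars lie at scene px (331,313), (380,288) and (414,333). A used jar with an orange cap is at (273,181), and the bar is partly open with its knob at (187,188). In the top view the jars are at (186,203), (134,252) and (180,255), the orange cap at (314,223), the knob at (340,136), the button at (264,209) and the tray at (433,191).

```bash
cat > h.py <<'E'
import numpy as np, cv2
from plant import *
def plane(n,uv,z):
    p=camera_params(n);M=np.array(p["cam_to_world"]);d=M[:3,:3]@np.linalg.inv(p["mtx"])@[uv[0],uv[1],1];o=M[:3,3]
    return (o+d*(z-o[2])/d[2])[:2]
def proj(n,P):
    p=camera_params(n);M=np.linalg.inv(p["cam_to_world"]);q=np.array(p["mtx"])@(M[:3,:3]@np.asarray(P,float)+M[:3,3]);return q[:2]/q[2]
R={"blue":((110,150,90),(125,255,255),46),"orange":((5,170,120),(16,255,255),128),"red":((0,170,90),(4,255,255),173),"green":((45,100,60),(85,255,255),88),"yellow":((20,150,90),(32,255,255),30)}
def blobs(n,c,amin=20):
    im=cv2.resize(read_camera(n),None,fx=4,fy=4,interpolation=cv2.INTER_CUBIC);hsv=cv2.cvtColor(im,cv2.COLOR_RGB2HSV)
    lo,hi,z=R[c];m=cv2.inRange(hsv,lo,hi)
    cs,_=cv2.findContours(m,cv2.RETR_EXTERNAL,cv2.CHAIN_APPROX_NONE);out=[]
    for k in cs:
        a=cv2.contourArea(k)/16
        if a<amin: continue
        (x,y),r=cv2.minEnclosingCircle(k);M=cv2.moments(k)
        uv=((M['m10']/M['m00']-1.5)/4,(M['m01']/M['m00']-1.5)/4)
        out.append((np.round(uv,1),round(a),round(r/4,1),plane(n,uv,z).round(1),k))
    return out
def go(x,y,z,yaw=None):
    "cm shift in tool axes, turn"
    s=state();r=s["tool_rot"];from scipy.spatial.transform import Rotation as Q
    T=Q.from_euler('xyz',r);d=T.inv().apply(np.array([x,y,z])-s["tcp_pos"])/10
    t=0 if yaw is None else -(yaw-r[2])
    t=(t+np.pi/2)%np.pi-np.pi/2
    print("shift",d.round(2),"turn",round(t,3),"now",np.round(s["tcp_pos"],1),"yaw",round(r[2],3))
E
python3 - <<'E'
from h import *
for n in("top","scene"):
    for c in R:
        for b in blobs(n,c,12): print(n,c,*b[:4])
im=read_camera("top")
cv2.imwrite("pics/c1.png",cv2.resize(im[120:275,235:365],None,fx=4,fy=4,interpolation=cv2.INTER_CUBIC)[:600,:,::-1])
im=read_camera("scene")
cv2.imwrite("pics/c2.png",cv2.resize(im[140:300,170:345],None,fx=3.7,fy=3.7,interpolation=cv2.INTER_CUBIC)[:600,:,::-1])
E
```

```text
top orange [313.5 221.9] 111 8.7 [507.8 -39.4]
top red [339.9 135.1] 25 3.1 [693.6 -93.3]
top red [200.8  68.6] 26 3.2 [837.3 207.9]
top red [187.2  54.9] 26 3.2 [867.4 237.8]
top red [145.6  54.6] 26 3.2 [867.6 327.8]
top green [264.3 208.1] 78 5.2 [540.2  71. ]
top green [173.   68.3] 34 3.5 [865.1 285.3]
top green [131.2  68. ] 35 3.6 [865.2 382.5]
top green [200.9  55. ] 32 3.5 [896.9 220.9]
top green [159.4  54.7] 32 3.5 [897.1 317.5]
top yellow [433.5 190.6] 4131 47.2 [ 587.6 -335. ]
scene blue [182. 400.] 1095 36.2 [879.7 254.4]
scene blue [185.5 363.9] 12 3.8 [849.8 200.7]
scene blue [166.3 369.2] 75 20.6 [883.9 190.8]
scene blue [415.2 332.9] 285 10.8 [439.9 385.7]
scene blue [330.3 312.8] 258 9.6 [558.8 263.9]
scene blue [380.8 287.2] 227 9.5 [433.3 275.1]
scene blue [274.7  36.8] 150 15.1 [ 104.5 -695.5]
scene orange [273.9 181.3] 85 7.9 [509.8 -37.4]
scene red [166.9 398.4] 58 5.1 [886.1 274.2]
scene red [177.2 370.2] 51 4.5 [857.7 245.4]
scene red [186.5 185.6] 18 2.9 [695.1 -91.1]
scene green [192.5 405.4] 78 5.6 [864.2 282.3]
scene green [159.6 380.7] 71 5.4 [896.6 217.2]
scene green [287.7 230. ] 65 5.0 [539.9  71. ]
scene green [133.3  55. ] 205 20.2 [ 602.2 -773.4]
scene yellow [196.5 151.9] 1772 35.2 [ 595.3 -314.7]
```

View pics/c1.png

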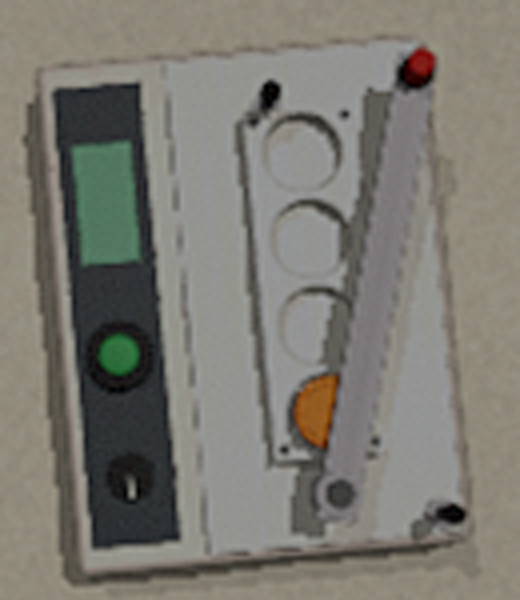

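View pics/c2.png

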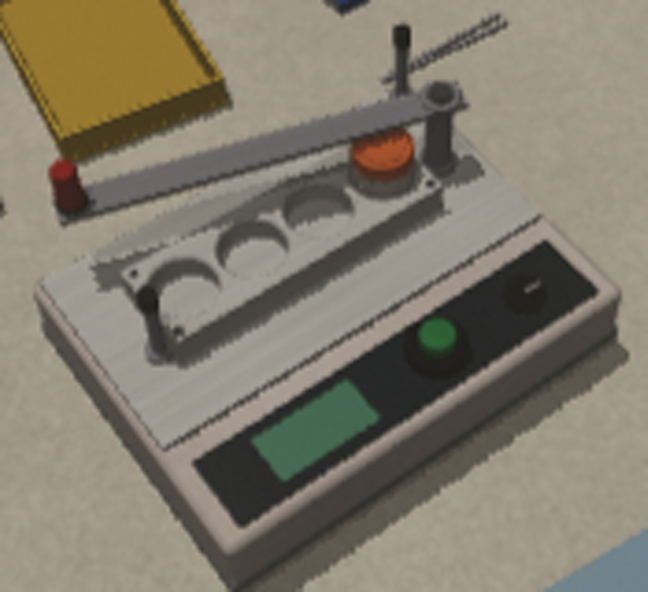

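One used jar (well 1, under the bar). Wells 2–4 are empty, at crop (319,325), (311,240) and (302,152). The pin is at (341,492), and the posts are at (271,90) and (451,512). Next I fit the mixer pose.

```bash
sed -i 's/(110,150,90),(125/(108,120,60),(128/' h.py
cat > fit.py <<'E'
from h import *
obs=[((302,152.5),100,(81,0)),((311,240),100,(31,0)),((319,325),100,(-19,0)),((341,492),141,(-115,0)),((271,90),141,(111,17)),((451,512),141,(-132,-62))]
A=[];B=[]
for c,z,m in obs:
    A.append(m);B.append(plane("top",(c[0]/4+235-.4,c[1]/4+120-.4),z))
A=np.array(A,float);B=np.array(B);a=A-A.mean(0);b=B-B.mean(0)
th=np.arctan2((a[:,0]*b[:,1]-a[:,1]*b[:,0]).sum(),(a*b).sum());Rm=np.array([[np.cos(th),-np.sin(th)],[np.sin(th),np.cos(th)]])
t=B.mean(0)-Rm@A.mean(0);W=lambda x,y:Rm@[x,y]+t
if __name__=="__main__":
    print("yaw",th,"org",t,"res",(B-(A@Rm.T+t)).round(1).tolist())
    for i in range(4):print("well",i+1,W(-69+50*i,0).round(1))
    print("pin",W(-115,0),"closed knob",W(122,0),"open knob",W(-115,-237))
    for b in blobs("top","blue",60): print(*b[:4])
    k=blobs("top","yellow")[0][4];r=cv2.minAreaRect(k);print("tray",r,[plane("top",p/4-.4,30).round(0).tolist() for p in cv2.boxPoints(r)])
    v=np.array([693.6,-93.3])-W(-115,0);print("bar angle",th-np.arctan2(v[1],v[0]),np.hypot(*v))
E
python3 fit.py
```

```text
yaw 0.09267482243887151 org [575.50108815 -40.76709716] res [[-0.9, 0.0], [-1.3, -0.5], [-0.0, -0.5], [1.2, -1.0], [-0.7, -0.1], [1.7, 2.1]]
well 1 [506.8 -47.2]
well 2 [556.6 -42.5]
well 3 [606.4 -37.9]
well 4 [656.2 -33.3]
pin [460.9945806 -51.4094526] closed knob [696.97755702 -29.47694617] open knob [ 482.92708703 -287.39242902]
[168.6 303.2] 842 21.2 [318.1 295.5]
[179.6 255.1] 225 8.8 [430.6 271.4]
[132.7 252.1] 224 8.8 [437.4 382. ]
[185.  202.2] 218 8.7 [555.9 260.5]
[169.7  68.5] 2175 46.4 [878.1 301.8]
tray ((1735.905517578125, 764.0838623046875), (316.03424072265625, 214.15597534179688), 3.416588306427002) [[528.0, -236.0], [658.0, -244.0], [647.0, -435.0], [518.0, -425.0]]
bar angle 0.2708575890815734 236.34741186673187
```

```bash
python3 -c "
from h import *
go(694,-93,222,-.178)
go(694,-93,149,-.178)"
```

```text
shift [6.764e+01 4.439e+01 5.000e-02] turn -0.217 now [240.3 576.9 222.6] yaw -0.395
shift [67.64 44.39  7.35] turn -0.217 now [240.3 576.9 222.6] yaw -0.395
```

```bash
python3 -m jog '[[3,2,0,0,1],[6,4,0,0,1],[9,6,0,0,1],[12,8,0,0,1],[15,10,0,0,1]]'
python3 -m jog '[[3.4,2.2,0,0,1],[6.8,4.4,0,0,1],[10.2,6.6,0,0,0.5],[13.6,8.8,0,0,0.3],[17,11,0,0,0]]'
python3 -m jog '[[3.4,2.2,0,0,0],[6.8,4.4,0,0,0],[10.2,6.6,0,0,0],[13.6,8.8,0,0,0],[17,11,0,0,0]]'
python3 -m jog '[[3.4,2.2,0,-0.1,0],[6.8,4.4,0,-0.2,0],[10.2,6.6,0,-0.217,0],[13.6,8.8,0,-0.217,0],[17,11,0,-0.217,0]]'
python3 -c "
from h import *
go(694,-93,222,-.178);print(state()['gripper_width'])"
```

```text
time: 1.22
tcp_pos: [340.9, 425.5, 222.7]
tool_rot: [-3.141, -0.0, -0.394]
ft_force: [0.2, 0.0, -0.1]
gripper_width: 86.7
gripper_force: 0.0
time: 1.63
tcp_pos: [455.7, 258.3, 223.0]
tool_rot: [-3.141, -0.0, -0.394]
ft_force: [-0.2, -0.4, 0.3]
gripper_width: 74.4
gripper_force: 0.0
time: 2.05
tcp_pos: [570.5, 91.2, 222.9]
tool_rot: [-3.141, -0.0, -0.395]
ft_force: [0.9, 0.3, 0.1]
gripper_width: 45.6
gripper_force: 0.0
time: 2.47
tcp_pos: [685.1, -75.7, 222.6]
tool_rot: [-3.142, -0.0, -0.178]
ft_force: [1.0, 1.4, 0.8]
gripper_width: 43.8
gripper_force: 0.0
shift [1.18 1.54 0.06] turn 0.0 now [685.1 -75.7 222.6] yaw -0.178
43.79509072574446
```

```bash
python3 -m jog '[[1.2,1.5,0,0,0],[1.2,1.5,2,0,0],[1.2,1.5,4.5,0,0],[1.2,1.5,7.4,0,0],[1.2,1.5,7.4,0,0]]'
python3 -m jog '[[0,0.6,0,0.025,0],[-0.03,1.2,0,0.05,0],[-0.12,2.37,0,0.1,0],[-0.47,4.71,0,0.2,0],[-1.06,7.0,0,0.3,0]]'
python3 -m jog '[[-0.12,2.37,0,0.1,0],[-0.47,4.71,0,0.2,0],[-1.06,7.0,0,0.3,0],[-1.87,9.23,0,0.4,0],[-2.9,11.36,0,0.5,0]]'
python3 -m jog '[[-0.12,2.37,0,0.1,0],[-0.47,4.71,0,0.2,0],[-1.06,7.0,0,0.3,0],[-1.45,8.16,0,0.35,0],[-1.87,9.23,0,0.4,0]]'
python3 -c "
from h import *
cv2.imwrite('pics/k1.png',read_camera('top')[:,:,::-1])
from fit import *
p=state()['tcp_pos'][:2]-W(-115,0);print(np.hypot(*p),th-np.arctan2(p[1],p[0]))"
```

```text
time: 2.88
tcp_pos: [689.4, -90.7, 141.4]
tool_rot: [3.141, 0.013, -0.18]
ft_force: [-1.1, 0.3, -2.1]
gripper_width: 43.5
gripper_force: 0.0
time: 3.3
tcp_pos: [672.3, -158.1, 151.5]
tool_rot: [-3.139, -0.005, -0.482]
ft_force: [0.4, 1.9, -0.5]
gripper_width: 43.4
gripper_force: 0.5
time: 3.72
tcp_pos: [593.6, -247.0, 151.7]
tool_rot: [-3.137, -0.005, -0.984]
ft_force: [0.8, 0.6, 0.5]
gripper_width: 43.5
gripper_force: 0.5
time: 4.13
tcp_pos: [505.9, -282.7, 151.8]
tool_rot: [-3.136, -0.003, -1.382]
ft_force: [0.2, 1.1, -0.5]
gripper_width: 43.3
gripper_force: 0.4
235.2237691557887 1.4796131779825388
```

View pics/k1.png

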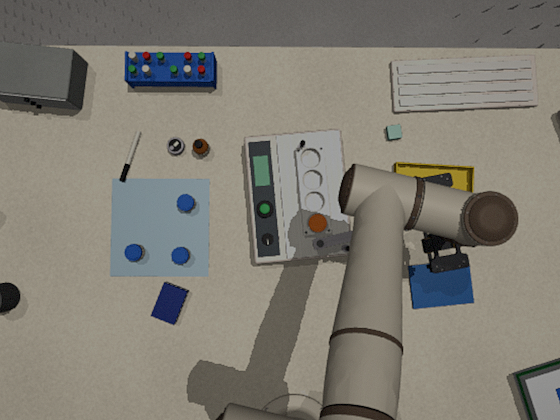

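The bar is swinging open and the arm hides the knob; jars and tray are unmoved. I'll keep pushing to the stop.

```bash
python3 -m jog '[[0,0.7,0,0.03,0],[-0.04,1.4,0,0.06,0],[-0.1,2.1,0,0.09,0],[-0.17,2.8,0,0.12,0],[-0.17,2.8,0,0.12,0]]'
python3 -m jog '[[0,0.3,0,0.01,0],[0,0.6,0,0.02,0],[0,0.9,0,0.03,0],[0,0.9,0,0.03,0],[0,0.9,0,0.03,0]]'
python3 -c "
from fit import *
p=state()['tcp_pos'][:2]-W(-115,0);print(np.hypot(*p),th-np.arctan2(p[1],p[0]))"
```

```text
time: 4.6
tcp_pos: [477.9, -285.4, 150.1]
tool_rot: [-3.139, -0.001, -1.499]
ft_force: [0.6, 0.0, 0.4]
gripper_width: 43.3
gripper_force: 0.0
time: 5.02
tcp_pos: [471.2, -285.8, 149.2]
tool_rot: [-3.136, -0.001, -1.527]
ft_force: [5.5, 0.9, -0.1]
gripper_width: 43.7
gripper_force: 2.5
234.60125556046822 1.6198200803368925
```

```bash
python3 -m jog '[[0,-0.6,0,0,0],[0,-1.0,0,0,0],[0,-1.0,-3,0,0],[0,-1.0,-6,0,0],[0,-1.0,-8,0,0]]'
python3 -m jog '[[0,0,0,-0.12,0.3],[0,0,0,-0.24,0.6],[0,0,0,-0.36,1],[0,0,0,-0.48,1],[0,0,0,-0.6,1]]'
python3 -m jog '[[0,0,0,-0.12,1],[0,0,0,-0.24,1],[0,0,0,-0.36,1],[0,0,0,-0.48,1],[0,0,0,-0.6,1]]'
python3 -m jog '[[0,0,0,-0.12,1],[0,0,0,-0.24,1],[0,0,0,-0.36,1],[0,0,0,-0.42,1],[0,0,0,-0.42,1]]'
python3 -c "
from h import *
for c in ('red','orange','yellow'):
  for n in('top','scene'):
    for b in blobs(n,c,8):
      if 400<b[3][0]<720 and abs(b[3][1])<400: print(c,n,*b[:4])
go(507,-46,222,.093)"
```

```text
time: 5.43
tcp_pos: [479.1, -285.8, 230.6]
tool_rot: [3.141, -0.001, -1.527]
ft_force: [1.4, 0.1, 0.1]
gripper_width: 43.7
gripper_force: 0.0
time: 5.85
tcp_pos: [478.2, -285.3, 228.1]
tool_rot: [3.14, 0.002, -0.922]
ft_force: [-0.7, -0.4, 0.9]
gripper_width: 68.7
gripper_force: 0.0
time: 6.27
tcp_pos: [478.2, -285.3, 228.0]
tool_rot: [3.141, 0.003, -0.322]
ft_force: [0.4, 0.7, -0.6]
gripper_width: 86.7
gripper_force: 0.0
time: 6.68
tcp_pos: [478.3, -285.3, 228.0]
tool_rot: [-3.141, 0.002, 0.093]
ft_force: [0.1, 0.5, -0.2]
gripper_width: 87.0
gripper_force: 0.0
orange top [317.8 220.4] 162 8.8 [511.1 -48.8]
orange scene [271.  179.6] 113 7.1 [512.7 -45.4]
yellow top [436.8 177.6] 1495 42.2 [ 619.2 -343.1]
yellow scene [196.5 151.8] 1793 35.2 [ 595.1 -315. ]
shift [  5.   -23.57   0.65] turn -0.002 now [ 478.7 -285.3  228.5] yaw 0.091
```

```bash
python3 -m jog '[[0.6,-4,0,0,1],[1.2,-8,0,0,1],[1.8,-12,0,0,1],[2.4,-16,0,0,1],[3,-20,0,0,1]]'
python3 -m jog '[[0.1,-1.5,0,0,1],[0.3,-3,0,0,1],[0.3,-3.4,0,0,1],[0.3,-3.4,3,0,1],[0.3,-3.4,6,0,1]]'
python3 -c "
from h import *
go(509.5,-47.5,105,.093)"
```

```text
time: 7.4
tcp_pos: [490.0, -81.8, 228.8]
tool_rot: [3.141, -0.0, 0.091]
ft_force: [1.4, 0.5, 0.5]
gripper_width: 87.0
gripper_force: 0.0
time: 7.82
tcp_pos: [491.6, -48.9, 169.7]
tool_rot: [-3.141, -0.006, 0.093]
ft_force: [0.3, 0.2, -0.7]
gripper_width: 87.1
gripper_force: 0.0
shift [1.76 0.03 6.48] turn -0.0 now [491.6 -48.9 169.7] yaw 0.093
```

```bash
python3 -m jog '[[1.8,0,0,0,1],[1.8,0,2,0,1],[1.8,0,4,0,1],[1.8,0,5.5,0,1],[1.8,0,6,0,1]]'
python3 -m jog '[[0,0,0,0,1],[0,0,0.2,0,1],[0,0,0.3,0,1],[0,0,0.3,0,1],[0,0,0.3,0,1]]'
python3 -c "
from h import *
go(509.5,-47.5,105,.093)"
```

```text
time: 8.23
tcp_pos: [506.3, -48.4, 106.1]
tool_rot: [3.141, 0.005, 0.091]
ft_force: [0.7, 0.4, 0.1]
gripper_width: 87.4
gripper_force: 0.0
time: 8.65
tcp_pos: [508.5, -47.6, 106.4]
tool_rot: [-3.141, -0.002, 0.092]
ft_force: [-0.1, 0.3, 0.0]
gripper_width: 87.2
gripper_force: 0.0
shift [ 0.1  -0.    0.14] turn -0.001 now [508.5 -47.6 106.4] yaw 0.092
```

```bash
python3 -m jog '[[0,0,0,0,0.3],[0,0,0,0,0.1],[0,0,0,0,-0.1],[0,0,0,0,-0.3],[0,0,0,0,-0.5]]'
python3 -m jog '[[0,0,0,0,-1],[0,0,0,0,-1],[0,0,0,0,-1],[0,0,0,0,-1],[0,0,0,0,-1]]'
```

```text
time: 9.07
tcp_pos: [508.0, -47.6, 105.6]
tool_rot: [-3.142, -0.0, 0.092]
ft_force: [-0.2, -1.2, 0.1]
gripper_width: 61.4
gripper_force: 0.0
time: 9.48
tcp_pos: [508.0, -47.6, 105.5]
tool_rot: [3.142, 0.0, 0.092]
ft_force: [-0.2, -0.8, -0.4]
gripper_width: 39.3
gripper_force: 30.0
```

```bash
python3 -m jog '[[0,0,-1,0,-1],[0,0,-3,0,-1],[0,0,-6,0,-1],[0,0,-9,0,-1],[0,0,-11,0,-1]]'
python3 -c "
from h import *
for n in('top','scene'):
  b=[b for b in blobs(n,'yellow',300)][0]; print(n,*b[:4])
  r=cv2.minAreaRect(b[4]);print([plane(n,p/4-.4,30).round(0).tolist() for p in cv2.boxPoints(r)])
go(585,-335,216,.0)"
```

```text
time: 9.9
tcp_pos: [509.0, -47.7, 219.2]
tool_rot: [3.141, -0.004, 0.093]
ft_force: [1.2, 0.5, -0.7]
gripper_width: 39.0
gripper_force: 30.0
top [433.5 190.6] 4137 47.2 [ 587.5 -334.9]
[[528.0, -235.0], [658.0, -244.0], [647.0, -435.0], [518.0, -425.0]]
scene [196.6 151.6] 1825 35.2 [ 594.5 -315.5]
[[648.0, -430.0], [489.0, -429.0], [532.0, -234.0], [675.0, -243.0]]
shift [ 4.75 29.32  0.49] turn 0.093 now [510.4 -47.5 220.5] yaw 0.093
```

```bash
python3 -m jog '[[0.6,3.5,0,0,-1],[1.2,7.2,0,0,-1],[1.8,11,0,0,-1],[2.4,15,0,0,-1],[3,18.5,0,0,-1]]'
python3 -m jog '[[0.6,3.5,0,0,-1],[1.2,7.2,0,0.05,-1],[1.75,10,0,0.09,-1],[1.75,10.5,0,0.09,-1],[1.75,10.5,3,0.09,-1]]'
python3 -c "
from h import *
go(585,-333,29,.0)"
```

```text
time: 10.42
tcp_pos: [554.5, -230.9, 214.8]
tool_rot: [-3.141, 0.002, 0.092]
ft_force: [0.8, 1.0, -0.3]
gripper_width: 39.3
gripper_force: 30.0
time: 10.83
tcp_pos: [584.9, -335.9, 190.3]
tool_rot: [3.136, -0.01, 0.0]
ft_force: [1.2, -0.5, 0.7]
gripper_width: 39.1
gripper_force: 30.0
shift [-0.15 -0.38 16.12] turn 0.0 now [ 584.9 -335.9  190.3] yaw 0.0
```

```bash
python3 -m jog '[[0,0,3,0,-1],[0,0,6.5,0,-1],[0,0,10,0,-1],[0,0,13,0,-1],[0,0,14,0,-1]]'
python3 -m jog '[[0,0,0,0,-1],[0,0,0,0,-1],[0,0,0,0,-1],[0,0,0,0,-1],[0,0,0,0,-1]]'
```

```text
time: 11.25
tcp_pos: [577.9, -329.9, 39.4]
tool_rot: [-3.137, 0.011, 0.001]
ft_force: [-2.4, -1.2, -2.6]
gripper_width: 39.2
gripper_force: 30.0
time: 11.67
tcp_pos: [583.2, -332.4, 47.8]
tool_rot: [3.14, -0.004, 0.002]
ft_force: [0.0, -0.7, -0.2]
gripper_width: 39.5
gripper_force: 30.0
```

```bash
python3 -m jog '[[0,0,0.4,0,-1],[0,0,0.8,0,-1],[0,0,1.2,0,-1],[0,0,1.5,0,-1],[0,0,1.6,0,-1]]'
python3 -m jog '[[0,0,0.1,0,-1],[0,0,0.2,0,-1],[0,0,0.25,0,-1],[0,0,0.25,0,-1],[0,0,0.25,0,-1]]'
```

```text
time: 12.08
tcp_pos: [581.4, -331.8, 28.5]
tool_rot: [-3.141, 0.002, 0.002]
ft_force: [-0.4, 0.4, -0.7]
gripper_width: 39.0
gripper_force: 30.0
time: 12.5
tcp_pos: [582.0, -332.0, 27.6]
tool_rot: [3.141, -0.0, 0.002]
ft_force: [-2.2, 0.6, 3.5]
gripper_width: 39.1
gripper_force: 30.0
```

Contact at 27.6. Release, lift, and head up toward jar 3 on the left.

```bash
python3 -m jog '[[0,0,0,0,-0.6],[0,0,0,0,-0.2],[0,0,0,0,0.2],[0,0,0,0,0.5],[0,0,0,0,0.5]]'
python3 -m jog '[[0,0,-2,0,0.5],[0,0,-6,0,0.5],[0,0,-10,0,0.5],[0,0,-14,0,0.5],[0,0,-17,0,0.5]]'
python3 -m jog '[[0,0,-2,0,0.7],[0,-2,-2,0,0.7],[0,-6,-2,0,1],[0,-10,-2,0,1],[0,-14,-2,0,1]]'
python3 -m jog '[[0,-4,0,0,1],[0,-8,0,0,1],[0,-12,0,0,1],[0,-16,0,0,1],[0,-20,0,0,1]]'
python3 -m jog '[[0,-4,0,0,1],[0,-8,0,0,1],[0,-12,0,0,1],[0,-16,0,0,1],[0,-20,0,0,1]]'
python3 -c "
from h import *
im=read_camera('top');cv2.imwrite('pics/t2.png',im[:,:,::-1])
cv2.imwrite('pics/c3.png',np.vstack([cv2.resize(im[135:255,285:360],None,fx=5,fy=5,interpolation=cv2.INTER_CUBIC)[:,:,::-1]]))
for c in ('blue','orange','red','yellow'):
  for n in('top','scene'):
    for b in blobs(n,c,8):
      if 400<b[3][0]<720 and abs(b[3][1])<400: print(c,n,*b[:4])
go(556,261,150,.093)"
```

```text
time: 12.92
tcp_pos: [582.2, -332.1, 26.6]
tool_rot: [3.142, -0.0, 0.002]
ft_force: [-0.6, -0.2, -0.3]
gripper_width: 52.3
gripper_force: 0.0
time: 13.33
tcp_pos: [583.0, -332.6, 200.8]
tool_rot: [3.139, -0.004, 0.003]
ft_force: [0.6, -0.5, 1.0]
gripper_width: 65.0
gripper_force: 0.0
time: 13.75
tcp_pos: [581.5, -190.9, 216.7]
tool_rot: [-3.141, -0.0, 0.001]
ft_force: [-0.0, 0.2, -0.3]
gripper_width: 83.9
gripper_force: 0.0
time: 14.17
tcp_pos: [581.1, 10.0, 217.0]
tool_rot: [-3.141, -0.001, 0.002]
ft_force: [0.9, 0.1, 0.5]
gripper_width: 87.0
gripper_force: 0.0
time: 14.58
tcp_pos: [580.5, 210.1, 216.9]
tool_rot: [-3.141, -0.0, 0.002]
ft_force: [0.6, -0.7, 0.4]
gripper_width: 86.9
gripper_force: 0.0
blue top [179.6 255.1] 225 8.8 [430.6 271.3]
blue top [132.4 252. ] 212 8.6 [437.5 382.7]
blue top [184.9 203.3] 165 8.6 [553.3 260.7]
blue scene [414.9 333.6] 322 11.0 [441.4 386.3]
blue scene [330.2 313.2] 279 10.1 [559.5 264.5]
blue scene [380.5 287.8] 275 9.9 [434.6 275.7]
orange top [434.  193.1] 201 8.3 [ 573.  -307.7]
orange scene [197.9 142.1] 115 7.4 [ 605.2 -246.9]
red top [430.7 233. ] 29 3.3 [ 483.9 -286.3]
yellow top [433.5 190.6] 4140 47.2 [ 587.5 -334.8]
yellow scene [196.5 151.8] 1796 35.1 [ 595.  -315.3]
shift [-2.5  -5.43  6.72] turn -0.093 now [581.  206.7 217.2] yaw 0.0
```

View pics/c3.png

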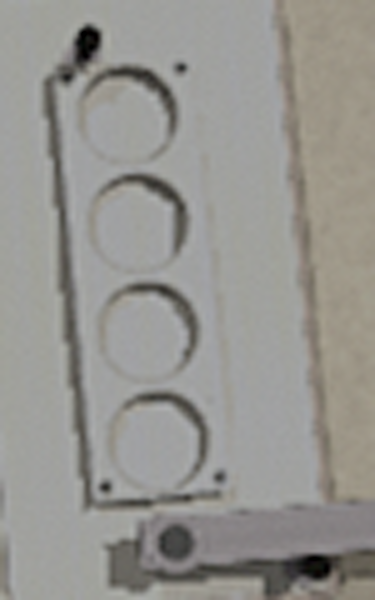

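View pics/t2.png

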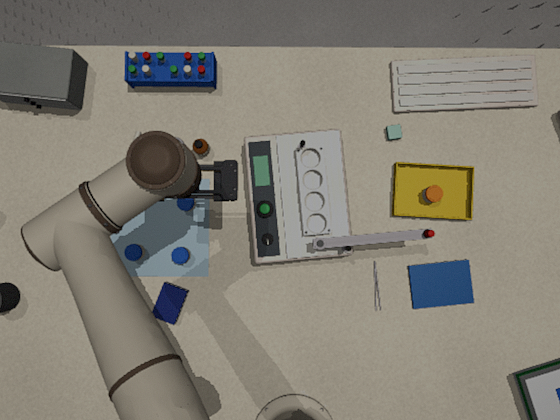

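Used jar stands upright in the tray (434,193), the bar is open with its knob at (430,233), and all four wells are empty at crop (158,441), (148,331), (138,223), (128,114). The three new jars have not moved.

```bash
python3 -c "
from h import *
for c in [(158.5,441.5),(148,331.5),(138.5,223),(128,114.5)]: print(plane('top',(c[0]/5+285-.4,c[1]/5+135-.4),100).round(1))
print('used in tray',plane('top',(434,193.1),50), plane('scene',(197.9,142.1),50))
for uv in [(179.6,255.1),(132.7,252.1),(185,202.2)]: print(plane('top',uv,46))
"
```

```text
[506.4 -47.5]
[556.5 -42.7]
[606.  -38.3]
[655.8 -33.5]
used in tray [ 579.80163657 -330.20669871] [ 581.47345215 -327.98938762]
[430.68106012 271.36550364]
[437.29356342 382.00167755]
[555.80658674 260.44051503]
```

```bash
python3 -m jog '[[-1,-2,0,-0.05,1],[-2,-4,0,-0.093,1],[-2.5,-5.2,2,-0.093,1],[-2.5,-5.2,5,-0.093,1],[-2.5,-5.2,8,-0.093,1]]'
python3 -m jog '[[0,0,2,0,1],[0,0,3.5,0,1],[0,0,5,0,1],[0,0,6,0,1],[0,0,6.5,0,1]]'
python3 -c "
from h import *
state()
go(555.9,261.5,23.5,.093)"
```

```text
time: 15.45
tcp_pos: [556.3, 260.2, 137.6]
tool_rot: [-3.139, -0.003, 0.095]
ft_force: [-0.3, 0.5, -1.1]
gripper_width: 86.7
gripper_force: 0.0
time: 15.87
tcp_pos: [555.4, 258.6, 70.6]
tool_rot: [3.14, 0.002, 0.094]
ft_force: [-0.1, 0.0, -1.4]
gripper_width: 86.6
gripper_force: 0.0
shift [ 0.09 -0.28  4.71] turn 0.001 now [555.4 258.6  70.6] yaw 0.094
```

```bash
python3 -m jog '[[0,0,1.5,0,1],[0,0,3,0,1],[0,0,4,0,1],[0,0,4.3,0,1],[0,0,4.3,0,1]]'
python3 -m jog '[[0,0,0,0,1],[0,0,0,0,1],[0,0,0,0,1],[0,0,0,0,1],[0,0,0,0,1]]'
python3 -c "
from h import *
go(555.9,261.5,23.5,.093)"
```

```text
time: 16.28
tcp_pos: [555.7, 259.5, 28.6]
tool_rot: [3.141, 0.001, 0.095]
ft_force: [-0.6, 1.0, 0.4]
gripper_width: 87.4
gripper_force: 0.0
time: 16.7
tcp_pos: [555.9, 260.1, 29.6]
tool_rot: [-3.141, -0.001, 0.095]
ft_force: [0.8, 0.2, 0.3]
gripper_width: 87.1
gripper_force: 0.0
shift [ 0.01 -0.14  0.61] turn 0.002 now [555.9 260.1  29.6] yaw 0.095
```

```bash
python3 -m jog '[[0,-0.1,0.3,0,1],[0,-0.1,0.6,0,0.6],[0,-0.1,0.6,0,0.2],[0,-0.1,0.6,0,0],[0,-0.1,0.6,0,-0.3]]'
python3 -m jog '[[0,0,0,0,-0.6],[0,0,0,0,-1],[0,0,0,0,-1],[0,0,0,0,-1],[0,0,0,0,-1]]'
python3 -m jog '[[0,0,-2,0,-1],[0,0,-6,0,-1],[0,0,-10,0,-1],[0,0,-14,0,-1],[0,0,-17,0,-1]]'
python3 -c "
from h import *
go(655.8,-33.5,200,.093)"
```

```text
time: 17.12
tcp_pos: [555.6, 260.9, 22.9]
tool_rot: [3.141, 0.0, 0.095]
ft_force: [-0.6, -0.1, 0.5]
gripper_width: 68.0
gripper_force: 0.0
time: 17.53
tcp_pos: [555.7, 261.0, 23.1]
tool_rot: [-3.141, -0.0, 0.095]
ft_force: [0.0, -0.4, 1.2]
gripper_width: 39.2
gripper_force: 30.0
time: 17.95
tcp_pos: [556.3, 261.2, 196.8]
tool_rot: [-3.14, -0.003, 0.096]
ft_force: [1.0, 1.0, 0.1]
gripper_width: 39.1
gripper_force: 30.0
shift [ 7.1  30.29 -0.34] turn 0.003 now [556.3 261.2 196.8] yaw 0.096
```

```bash
python3 -m jog '[[0.9,3.8,-1,0,-1],[1.8,7.6,-1,0,-1],[2.7,11.4,-1,0,-1],[3.6,15.2,-1,0,-1],[4.5,19,-1,0,-1]]'
python3 -m jog '[[0.9,3.8,0,0,-1],[1.8,7.6,0,0,-1],[2.6,11.3,0,0,-1],[2.6,11.3,1,0,-1],[2.6,11.3,3,0,-1]]'
python3 -m jog '[[0,0,1,0,-1],[0,0,1.5,0,-1],[0,0,1.5,0,-1],[0,0,1.5,0,-1],[0,0,1.5,0,-1]]'
python3 -c "
from h import *
go(655.8,-33.5,135,.093)"
```

```text
time: 18.37
tcp_pos: [618.4, 74.5, 203.0]
tool_rot: [-3.141, 0.0, 0.096]
ft_force: [1.5, 0.5, -0.6]
gripper_width: 39.6
gripper_force: 30.0
time: 18.78
tcp_pos: [656.9, -36.5, 174.8]
tool_rot: [3.141, -0.005, 0.091]
ft_force: [0.8, 0.5, -1.4]
gripper_width: 39.2
gripper_force: 30.0
time: 19.2
tcp_pos: [655.7, -33.3, 159.2]
tool_rot: [3.141, -0.002, 0.096]
ft_force: [-0.4, 0.1, -0.3]
gripper_width: 39.2
gripper_force: 30.0
shift [0.   0.02 2.42] turn 0.003 now [655.7 -33.3 159.2] yaw 0.096
```

```bash
python3 -m jog '[[0,0,1,0,-1],[0,0,2,0,-1],[0,0,2.7,0,-1],[0,0,3,0,-1],[0,0,3,0,-1]]'
python3 -m jog '[[0,0,0.2,0,-1],[0,0,0.5,0,-1],[0,0,0.8,0,-1],[0,0,1.1,0,-1],[0,0,1.1,0,-1]]'
```

```text
time: 19.62
tcp_pos: [654.2, -34.0, 126.4]
tool_rot: [3.141, 0.003, 0.095]
ft_force: [0.8, -0.0, -0.9]
gripper_width: 39.7
gripper_force: 30.0
time: 20.03
tcp_pos: [654.7, -34.0, 116.3]
tool_rot: [-3.141, 0.001, 0.095]
ft_force: [-0.4, 0.1, -1.6]
gripper_width: 39.4
gripper_force: 30.0
```

```bash
python3 -m jog '[[0.05,0,0.3,0,-1],[0.05,0,0.6,0,-1],[0.05,0,0.9,0,-1],[0.05,0,1.1,0,-1],[0.05,0,1.2,0,-1]]'
python3 -m jog '[[0,0,0.1,0,-1],[0,0,0.15,0,-1],[0,0,0.15,0,-1],[0,0,0.15,0,-1],[0,0,0.15,0,-1]]'
```

```text
time: 20.45
tcp_pos: [655.4, -33.9, 105.1]
tool_rot: [3.141, 0.001, 0.095]
ft_force: [-1.8, 2.2, 4.8]
gripper_width: 39.2
gripper_force: 30.0
time: 20.87
tcp_pos: [655.4, -33.9, 105.1]
tool_rot: [3.141, -0.0, 0.096]
ft_force: [-3.3, 0.1, 6.4]
gripper_width: 39.2
gripper_force: 30.0
```

```bash
python3 -m jog '[[0,0,0,0,-0.6],[0,0,0,0,-0.2],[0,0,0,0,0.2],[0,0,0,0,0.5],[0,0,0,0,0.5]]'
python3 -m jog '[[0,0,-2,0,0.5],[0,0,-4,0,0.5],[0,0,-7,0,1],[0,0,-9,0,1],[0,0,-9.5,0,1]]'
python3 -c "
from h import *
for c in ('blue','yellow'):
    for b in blobs('top',c,8):
      if 400<b[3][0]<720 and abs(b[3][1])<400: print(c,*b[:4])
go(430.7,272.3,200,.093)"
```

```text
time: 21.28
tcp_pos: [655.8, -33.9, 103.5]
tool_rot: [-3.142, -0.001, 0.095]
ft_force: [-0.2, -0.1, -0.6]
gripper_width: 51.9
gripper_force: 0.0
time: 21.7
tcp_pos: [657.9, -34.0, 203.0]
tool_rot: [3.141, -0.008, 0.096]
ft_force: [0.8, -0.5, 0.5]
gripper_width: 77.7
gripper_force: 0.0
blue [179.6 255.1] 225 8.8 [430.6 271.3]
blue [132.8 252.1] 226 8.8 [437.3 381.7]
blue [310.9 162.1] 43 6.7 [652.9 -38.3]
yellow [433.5 190.6] 4142 47.2 [ 587.5 -334.8]
shift [-19.55 -32.61  -0.07] turn 0.002 now [656.2 -33.8 199.7] yaw 0.095
```

```bash
python3 -m jog '[[-2,-3.4,0,0,1],[-4,-6.8,0,0,1],[-6,-10.2,0,0,1],[-8,-13.6,0,0,1],[-10,-17,0,0,1]]'
python3 -m jog '[[-2,-3.4,0,0,1],[-4,-6.8,0,0,1],[-6,-10.2,0,0,1],[-8,-13.6,0,0,1],[-9.5,-15.6,0,0,1]]'
python3 -m jog '[[0,0,3,0,1],[0,0,6,0,1],[0,0,9,0,1],[0,0,11,0,1],[0,0,12,0,1]]'
python3 -m jog '[[0,0,1,0,1],[0,0,2,0,1],[0,0,2.7,0,1],[0,0,3,0,1],[0,0,3,0,1]]'
python3 -m jog '[[0,0,0,0,1],[0,0,0,0,1],[0,0,0,0,1],[0,0,0,0,1],[0,0,0,0,1]]'
python3 -c "
from h import *
go(430.7,272.3,23.5,.093)"
```

```text
time: 22.22
tcp_pos: [537.6, 126.5, 196.3]
tool_rot: [3.141, 0.004, 0.094]
ft_force: [0.3, 1.4, 1.2]
gripper_width: 86.8
gripper_force: 0.0
time: 22.63
tcp_pos: [428.0, 273.8, 196.7]
tool_rot: [3.14, 0.003, 0.097]
ft_force: [-0.2, 0.5, 0.2]
gripper_width: 87.0
gripper_force: 0.0
time: 23.05
tcp_pos: [428.0, 269.7, 74.1]
tool_rot: [3.136, 0.007, 0.095]
ft_force: [-0.9, -1.0, -0.1]
gripper_width: 87.0
gripper_force: 0.0
time: 23.47
tcp_pos: [430.5, 272.0, 48.3]
tool_rot: [3.141, 0.0, 0.095]
ft_force: [-0.5, 0.0, -0.1]
gripper_width: 86.9
gripper_force: 0.0
time: 23.88
tcp_pos: [430.6, 272.3, 49.0]
tool_rot: [-3.141, -0.001, 0.095]
ft_force: [0.1, -1.0, -0.8]
gripper_width: 87.1
gripper_force: 0.0
shift [ 0.   -0.    2.55] turn 0.002 now [430.6 272.3  49. ] yaw 0.095
```

```bash
python3 -m jog '[[0,0,0.7,0,1],[0,0,1.4,0,1],[0,0,2.1,0,1],[0,0,2.4,0,1],[0,0,2.55,0,1]]'
python3 -m jog '[[0,0,0,0,0.6],[0,0,0,0,0.2],[0,0,0,0,0],[0,0,0,0,-0.3],[0,0,0,0,-0.6]]'
python3 -m jog '[[0,0,0,0,-0.8],[0,0,0,0,-1],[0,0,0,0,-1],[0,0,0,0,-1],[0,0,0,0,-1]]'
python3 -m jog '[[0,0,-2,0,-1],[0,0,-6,0,-1],[0,0,-10,0,-1],[0,0,-14,0,-1],[0,0,-17.5,0,-1]]'
python3 -c "
from h import *
go(606,-38.3,200,.093)"
```

```text
time: 24.3
tcp_pos: [430.0, 271.5, 21.9]
tool_rot: [3.14, 0.002, 0.095]
ft_force: [-0.5, 0.2, 0.1]
gripper_width: 86.8
gripper_force: 0.0
time: 24.72
tcp_pos: [430.6, 272.2, 23.3]
tool_rot: [-3.141, -0.0, 0.095]
ft_force: [-0.1, -0.4, -0.1]
gripper_width: 61.5
gripper_force: 0.0
time: 25.13
tcp_pos: [430.6, 272.2, 23.2]
tool_rot: [-3.141, -0.0, 0.095]
ft_force: [-1.2, 0.9, -0.2]
gripper_width: 39.2
gripper_force: 30.0
time: 25.55
tcp_pos: [430.5, 271.9, 200.6]
tool_rot: [-3.141, -0.001, 0.095]
ft_force: [0.6, 0.1, -1.5]
gripper_width: 39.1
gripper_force: 30.0
shift [14.52 32.55  0.05] turn 0.002 now [430.5 271.9 200.6] yaw 0.095
```

```bash
python3 -m jog '[[1.6,3.6,0,0,-1],[3.2,7.2,0,0,-1],[4.8,10.8,0,0,-1],[6.4,14.4,0,0,-1],[8,18,0,0,-1]]'
python3 -m jog '[[1.6,3.6,0,0,-1],[3.2,7.2,0,0,-1],[4.8,10.8,0,0,-1],[6.2,13.8,0,0,-1],[6.5,14.5,0,0,-1]]'
python3 -m jog '[[0,0,1,0,-1],[0,0,3,0,-1],[0,0,5,0,-1],[0,0,5.5,0,-1],[0,0,5.5,0,-1]]'
python3 -m jog '[[0,0,0,0,-1],[0,0,0,0,-1],[0,0,0,0,-1],[0,0,0,0,-1],[0,0,0,0,-1]]'
python3 -c "
from h import *
go(606,-38,127,.093)"
```

```text
time: 25.97
tcp_pos: [527.4, 98.9, 198.0]
tool_rot: [-3.141, 0.0, 0.096]
ft_force: [0.9, 1.6, -0.2]
gripper_width: 39.4
gripper_force: 30.0
time: 26.38
tcp_pos: [607.1, -41.7, 197.0]
tool_rot: [3.141, 0.001, 0.091]
ft_force: [0.1, 0.6, 0.1]
gripper_width: 39.3
gripper_force: 30.0
time: 26.8
tcp_pos: [603.6, -36.7, 140.6]
tool_rot: [-3.142, 0.005, 0.096]
ft_force: [-0.3, -0.6, -1.1]
gripper_width: 39.6
gripper_force: 30.0
time: 27.22
tcp_pos: [606.0, -37.5, 143.9]
tool_rot: [-3.141, -0.001, 0.095]
ft_force: [0.1, 0.7, -0.2]
gripper_width: 39.4
gripper_force: 30.0
shift [-0.01  0.05  1.69] turn 0.002 now [606.  -37.5 143.9] yaw 0.095
```

```bash
python3 -m jog '[[0,0.05,0.6,0,-1],[0,0.05,1.1,0,-1],[0,0.05,1.4,0,-1],[0,0.05,1.5,0,-1],[0,0.05,1.5,0,-1]]'
python3 -m jog '[[0.05,0,0.3,0,-1],[0.05,0,0.6,0,-1],[0.05,0,0.9,0,-1],[0.05,0,1.2,0,-1],[0.05,0,1.3,0,-1]]'
python3 -m jog '[[0,0,0.3,0,-1],[0,0,0.6,0,-1],[0,0,0.9,0,-1],[0,0,1.1,0,-1],[0,0,1.2,0,-1]]'
```

```text
time: 27.63
tcp_pos: [605.4, -38.3, 127.3]
tool_rot: [3.141, 0.001, 0.095]
ft_force: [-0.3, 0.1, -1.0]
gripper_width: 39.3
gripper_force: 30.0
time: 28.05
tcp_pos: [605.9, -38.1, 114.3]
tool_rot: [-3.142, 0.001, 0.095]
ft_force: [0.5, -0.5, -1.0]
gripper_width: 39.2
gripper_force: 30.0
time: 28.47
tcp_pos: [606.3, -38.1, 105.1]
tool_rot: [3.141, -0.0, 0.096]
ft_force: [-5.6, 3.2, 13.5]
gripper_width: 39.1
gripper_force: 30.0
```

```bash
python3 -m jog '[[0,0,-0.2,0,-0.8],[0,0,-0.2,0,-0.2],[0,0,-0.2,0,0.2],[0,0,-0.2,0,0.5],[0,0,-0.2,0,0.5]]'
python3 -m jog '[[0,0,-2,0,0.5],[0,0,-4,0,0.5],[0,0,-7,0,1],[0,0,-9,0,1],[0,0,-9.5,0,1]]'
python3 -c "
from h import *
for c in ('blue','yellow'):
    for b in blobs('top',c,8):
      if 400<b[3][0]<720 and abs(b[3][1])<400: print(c,*b[:4])
go(437.4,382.8,200,.093)"
```

```text
time: 28.88
tcp_pos: [606.3, -38.2, 104.8]
tool_rot: [3.142, 0.0, 0.095]
ft_force: [0.8, -0.9, -0.0]
gripper_width: 52.2
gripper_force: 0.0
time: 29.3
tcp_pos: [608.5, -38.1, 204.4]
tool_rot: [3.141, -0.008, 0.096]
ft_force: [0.4, -0.3, 0.9]
gripper_width: 77.8
gripper_force: 0.0
blue [132.8 252.1] 225 8.8 [437.4 381.7]
yellow [433.5 190.6] 4140 47.2 [ 587.5 -334.8]
shift [-12.87 -43.5    0.1 ] turn 0.002 now [606.8 -38.  201.2] yaw 0.095
```

```bash
python3 -m jog '[[-1.1,-3.8,0,0,1],[-2.2,-7.6,0,0,1],[-3.3,-11.4,0,0,1],[-4.4,-15.2,0,0,1],[-5.5,-19,0,0,1]]'
python3 -m jog '[[-1.1,-3.8,0,0,1],[-2.2,-7.6,0,0,1],[-3.3,-11.4,0,0,1],[-4.4,-15.2,0,0,1],[-5.5,-19,0,0,1]]'
python3 -m jog '[[-1,-3,0,0,1],[-1.85,-5.5,0,0,1],[-1.85,-5.5,3,0,1],[-1.85,-5.5,6,0,1],[-1.85,-5.5,9,0,1]]'
python3 -m jog '[[0,0,2,0,1],[0,0,4,0,1],[0,0,5.5,0,1],[0,0,6,0,1],[0,0,6,0,1]]'
python3 -m jog '[[0,0,0,0,1],[0,0,0,0,1],[0,0,0,0,1],[0,0,0,0,1],[0,0,0,0,1]]'
python3 -c "
from h import *
for b in blobs('scene','blue',100):print(*b[:4])
go(437.4,382.8,23.3,.093)"
```

```text
time: 29.82
tcp_pos: [531.5, 146.7, 198.0]
tool_rot: [3.14, 0.004, 0.094]
ft_force: [0.8, -0.1, 0.0]
gripper_width: 87.3
gripper_force: 0.0
time: 30.23
tcp_pos: [458.8, 330.6, 198.0]
tool_rot: [3.139, 0.003, 0.095]
ft_force: [0.3, -0.4, 0.3]
gripper_width: 86.6
gripper_force: 0.0
time: 30.65
tcp_pos: [435.7, 382.6, 107.3]
tool_rot: [3.14, 0.002, 0.096]
ft_force: [0.5, -1.0, -0.3]
gripper_width: 87.1
gripper_force: 0.0
time: 31.07
tcp_pos: [435.7, 381.0, 47.2]
tool_rot: [3.137, 0.004, 0.095]
ft_force: [0.1, 0.6, -0.5]
gripper_width: 86.9
gripper_force: 0.0
time: 31.48
tcp_pos: [437.2, 383.0, 50.9]
tool_rot: [-3.14, -0.001, 0.095]
ft_force: [0.5, -0.4, 0.4]
gripper_width: 86.9
gripper_force: 0.0
[181.9 396.3] 2067 38.8 [877.5 248.8]
[217.5 210.4] 195 8.9 [639.6 -89.2]
[236.8 199.8] 185 8.7 [583.8 -93.6]
[263.7 120.3] 824 25.2 [ 375.3 -316. ]
[274.7  36.8] 168 15.3 [ 104.6 -695.1]
shift [0.02 0.02 2.74] turn 0.002 now [437.1 382.9  50.7] yaw 0.095
```

```bash
python3 -m jog '[[0,0,0.7,0,1],[0,0,1.4,0,1],[0,0,2.1,0,1],[0,0,2.5,0,1],[0,0,2.7,0,1]]'
python3 -m jog '[[0,0,0,0,0.6],[0,0,0,0,0.2],[0,0,0,0,0],[0,0,0,0,-0.3],[0,0,0,0,-0.6]]'
python3 -m jog '[[0,0,0,0,-0.8],[0,0,0,0,-1],[0,0,0,0,-1],[0,0,0,0,-1],[0,0,0,0,-1]]'
python3 -m jog '[[0,0,-2,0,-1],[0,0,-6,0,-1],[0,0,-10,0,-1],[0,0,-14,0,-1],[0,0,-17.5,0,-1]]'
python3 -c "
from h import *
go(556.4,-43,200,.093)"
```

```text
time: 31.95
tcp_pos: [436.5, 382.0, 21.6]
tool_rot: [3.14, 0.002, 0.095]
ft_force: [0.4, 0.2, 0.1]
gripper_width: 87.0
gripper_force: 0.0
time: 32.37
tcp_pos: [437.1, 382.9, 23.4]
tool_rot: [-3.141, -0.0, 0.095]
ft_force: [-0.9, 0.1, -0.5]
gripper_width: 61.4
gripper_force: 0.0
time: 32.78
tcp_pos: [437.0, 382.8, 23.2]
tool_rot: [-3.141, -0.0, 0.095]
ft_force: [-0.6, -0.0, -0.3]
gripper_width: 39.7
gripper_force: 30.0
time: 33.2
tcp_pos: [437.1, 382.6, 200.8]
tool_rot: [-3.141, -0.001, 0.095]
ft_force: [0.7, 0.4, -0.6]
gripper_width: 39.6
gripper_force: 30.0
shift [7.820e+00 4.351e+01 4.000e-02] turn 0.002 now [437.1 382.6 200.8] yaw 0.095
```

```bash
python3 -m jog '[[0.7,3.9,0,0,-1],[1.4,7.8,0,0,-1],[2.1,11.7,0,0,-1],[2.8,15.6,0,0,-1],[3.5,19.5,0,0,-1]]'
python3 -m jog '[[0.7,3.9,0,0,-1],[1.4,7.8,0,0,-1],[2.1,11.7,0,0,-1],[2.8,15.6,0,0,-1],[3.5,19.5,0,0,-1]]'
python3 -m jog '[[0.5,2.5,0,0,-1],[0.8,4.4,0,0,-1],[0.8,4.4,2,0,-1],[0.8,4.4,4,0,-1],[0.8,4.4,5.5,0,-1]]'
python3 -m jog '[[0,0,0,0,-1],[0,0,0,0,-1],[0,0,0,0,-1],[0,0,0,0,-1],[0,0,0,0,-1]]'
python3 -c "
from h import *
go(556.3,-42.9,127,.093)"
```

```text
time: 33.62
tcp_pos: [490.1, 190.1, 198.1]
tool_rot: [-3.141, 0.0, 0.096]
ft_force: [0.8, -0.4, -1.3]
gripper_width: 39.2
gripper_force: 30.0
time: 34.03
tcp_pos: [543.6, -0.8, 198.1]
tool_rot: [-3.141, 0.0, 0.095]
ft_force: [1.7, 0.9, 0.6]
gripper_width: 39.5
gripper_force: 30.0
time: 34.45
tcp_pos: [555.0, -42.7, 141.4]
tool_rot: [-3.141, 0.002, 0.093]
ft_force: [-0.6, 0.4, -1.5]
gripper_width: 39.2
gripper_force: 30.0
time: 34.87
tcp_pos: [556.6, -41.6, 144.3]
tool_rot: [-3.141, -0.002, 0.096]
ft_force: [-0.3, -0.4, -0.1]
gripper_width: 39.2
gripper_force: 30.0
shift [-0.05  0.12  1.73] turn 0.003 now [556.6 -41.6 144.3] yaw 0.096
```

```bash
python3 -m jog '[[0,0.1,0.6,0,-1],[0,0.1,1.1,0,-1],[0,0.1,1.4,0,-1],[0,0.1,1.5,0,-1],[0,0.1,1.5,0,-1]]'
python3 -m jog '[[0,0,0.3,0,-1],[0,0,0.6,0,-1],[0,0,0.9,0,-1],[0,0,1.2,0,-1],[0,0,1.3,0,-1]]'
python3 -m jog '[[0,0,0.3,0,-1],[0,0,0.6,0,-1],[0,0,0.9,0,-1],[0,0,1.1,0,-1],[0,0,1.2,0,-1]]'
```

```text
time: 35.28
tcp_pos: [555.7, -43.0, 127.4]
tool_rot: [3.141, 0.001, 0.095]
ft_force: [-0.4, 0.3, -1.9]
gripper_width: 39.4
gripper_force: 30.0
time: 35.7
tcp_pos: [555.6, -42.9, 114.4]
tool_rot: [-3.142, 0.001, 0.095]
ft_force: [0.0, -0.3, -0.8]
gripper_width: 39.1
gripper_force: 30.0
time: 36.12
tcp_pos: [556.1, -42.9, 105.1]
tool_rot: [3.141, -0.0, 0.096]
ft_force: [-6.0, 2.0, 16.3]
gripper_width: 39.4
gripper_force: 30.0
```

```bash
python3 -m jog '[[0,0,-0.2,0,-0.8],[0,0,-0.2,0,-0.2],[0,0,-0.2,0,0.2],[0,0,-0.2,0,0.4],[0,0,-0.2,0,0.4]]'
python3 -m jog '[[0,0,-2,0,0.4],[0,0,-4,0,0.4],[0,0,-7,0,0.4],[0,0,-10,0,0.3],[0,0,-12,0,0]]'
python3 -m jog '[[-1,4,0,0.12,0],[-2,8,0,0.24,0],[-3,12,0,0.36,0],[-4,16,0,0.48,0],[-5,20,0,0.6,0]]'
python3 -m jog '[[0,0,0,0.12,0],[0,0,0,0.24,0],[0,0,0,0.36,0],[0,0,0,0.48,0],[0,0,0,0.6,0]]'
python3 -m jog '[[0,0,0,0.12,0],[0,0,0,0.24,0],[0,0,0,0.37,0],[0,0,0,0.37,0],[0,0,0,0.37,0]]'
python3 -c "
from h import *
im=read_camera('scene')
cv2.imwrite('pics/s3.png',np.vstack([cv2.resize(im[100:260,150:345],None,fx=3,fy=3,interpolation=cv2.INTER_CUBIC)[:,:,::-1]]))
go(483.5,-287,222,-1.478)"
```

```text
time: 36.53
tcp_pos: [555.9, -43.0, 104.7]
tool_rot: [3.142, 0.001, 0.095]
ft_force: [-0.2, -0.3, 1.1]
gripper_width: 52.2
gripper_force: 0.0
time: 36.95
tcp_pos: [557.0, -43.0, 227.9]
tool_rot: [3.141, -0.004, 0.096]
ft_force: [0.3, -0.4, 0.6]
gripper_width: 55.4
gripper_force: 0.0
time: 37.37
tcp_pos: [524.7, -248.4, 225.0]
tool_rot: [-3.142, -0.0, -0.51]
ft_force: [0.7, 0.9, -0.6]
gripper_width: 43.5
gripper_force: 0.0
time: 37.78
tcp_pos: [525.0, -247.0, 224.6]
tool_rot: [3.141, 0.0, -1.111]
ft_force: [0.1, -0.5, 0.2]
gripper_width: 43.7
gripper_force: 0.0
time: 38.2
tcp_pos: [525.2, -246.8, 224.8]
tool_rot: [3.141, 0.0, -1.472]
ft_force: [-1.0, 0.4, 0.9]
gripper_width: 44.0
gripper_force: 0.0
shift [3.59 4.55 0.29] turn 0.006 now [ 525.2 -246.8  224.8] yaw -1.472
```

View pics/s3.png

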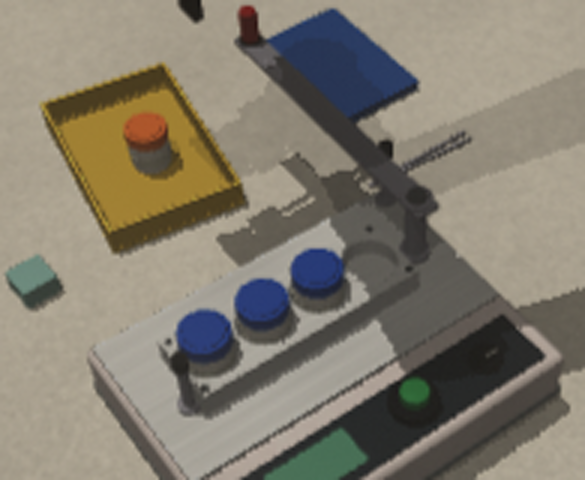

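Three blue jars sit level in wells 2–4 and well 1 is empty. The used jar is upright in the tray. The bar is open with its knob at crop (248,22). Now I close the bar.

```bash
python3 -m jog '[[2,2.5,0,0,0],[3.5,4.5,0,0,0],[3.5,4.5,1,0,0],[3.5,4.5,2.5,0,0],[3.5,4.5,4,0,0]]'
python3 -m jog '[[0,0,0.7,0,0],[0,0,1.5,0,0],[0,0,2.2,0,0],[0,0,2.7,0,0],[0,0,3,0,0]]'
python3 -m jog '[[0,0,0,0,0],[0,0,0,0,0],[0,0,0,0,0],[0,0,0,0,0],[0,0,0,0,0]]'
python3 -c "
from fit import *
p=state()['tcp_pos'][:2]-W(-115,0);print(np.hypot(*p),th-np.arctan2(p[1],p[0]));go(483.5,-287,150,-1.478)"
```

```text
time: 38.67
tcp_pos: [483.9, -286.3, 185.0]
tool_rot: [-3.14, -0.001, -1.474]
ft_force: [0.1, -0.3, -0.7]
gripper_width: 43.3
gripper_force: 0.0
time: 39.08
tcp_pos: [483.9, -285.8, 154.5]
tool_rot: [3.141, 0.0, -1.474]
ft_force: [-0.4, -0.7, 0.5]
gripper_width: 43.8
gripper_force: 0.0
time: 39.5
tcp_pos: [484.0, -286.0, 155.5]
tool_rot: [-3.141, -0.0, -1.475]
ft_force: [-0.5, 0.2, -1.0]
gripper_width: 43.7
gripper_force: 0.0
235.71097390082093 1.5656692640554388
shift [0.1  0.06 0.55] turn 0.003 now [ 484.  -286.   155.5] yaw -1.475
```

```bash
python3 -m jog '[[0,-0.6,0.2,-0.025,0],[-0.03,-1.2,0.4,-0.05,0],[-0.12,-2.37,0.5,-0.1,0],[-0.47,-4.71,0.5,-0.2,0],[-1.06,-7.0,0.5,-0.3,0]]'
python3 -m jog '[[-0.12,-2.37,0,-0.1,0],[-0.47,-4.71,0,-0.2,0],[-1.06,-7.0,0,-0.3,0],[-1.87,-9.23,0,-0.4,0],[-2.9,-11.36,0,-0.5,0]]'
python3 -m jog '[[-0.12,-2.37,0,-0.1,0],[-0.47,-4.71,0,-0.2,0],[-1.06,-7.0,0,-0.3,0],[-1.87,-9.23,0,-0.4,0],[-2.9,-11.36,0,-0.5,0]]'
python3 -c "
from fit import *
p=state()['tcp_pos'][:2]-W(-115,0);print(np.hypot(*p),th-np.arctan2(p[1],p[0]),state()['tool_rot'])"
```

```text
time: 39.92
tcp_pos: [552.8, -268.8, 149.7]
tool_rot: [3.14, 0.001, -1.17]
ft_force: [-1.8, 0.3, 0.3]
gripper_width: 43.6
gripper_force: 0.4
time: 40.33
tcp_pos: [647.4, -197.7, 149.4]
tool_rot: [3.141, 0.0, -0.669]
ft_force: [-0.9, 0.6, 0.3]
gripper_width: 43.6
gripper_force: 0.4
time: 40.75
tcp_pos: [695.3, -90.3, 149.2]
tool_rot: [3.141, 0.001, -0.169]
ft_force: [-1.5, -1.3, 0.6]
gripper_width: 43.8
gripper_force: 0.4
237.50296484094258 0.2569792922497142 [ 3.14091292e+00  7.33047927e-04 -1.68656273e-01]
```

```bash
python3 -m jog '[[-0.03,-1.18,0,-0.05,0],[-0.12,-2.37,0,-0.1,0],[-0.27,-3.54,0,-0.15,0],[-0.47,-4.71,0,-0.2,0],[-0.74,-5.86,0,-0.25,0]]'
python3 -m jog '[[0,-0.3,0,-0.01,0],[0,-0.6,0,-0.02,0],[0,-0.9,0,-0.03,0],[0,-1.2,0,-0.04,0],[0,-1.5,0,-0.05,0]]'
python3 -m jog '[[0,-0.2,0,0,0],[0,-0.4,0,0,0],[0,-0.5,0,0,0],[0,-0.5,0,0,0],[0,-0.5,0,0,0]]'
python3 -c "
from fit import *
p=state()['tcp_pos'][:2]-W(-115,0);print(np.hypot(*p),th-np.arctan2(p[1],p[0]),state()['tool_rot'])"
```

```text
time: 41.17
tcp_pos: [697.7, -31.5, 149.2]
tool_rot: [3.141, 0.001, 0.079]
ft_force: [-0.1, -0.4, 0.1]
gripper_width: 43.6
gripper_force: 0.4
time: 41.58
tcp_pos: [696.1, -17.6, 149.9]
tool_rot: [3.142, 0.0, 0.125]
ft_force: [0.1, -0.1, -0.9]
gripper_width: 43.5
gripper_force: 0.3
time: 42.0
tcp_pos: [695.9, -15.6, 149.9]
tool_rot: [3.138, 0.0, 0.124]
ft_force: [2.2, -8.8, -2.3]
gripper_width: 43.6
gripper_force: 4.5
237.66263151138557 -0.05866624679509999 [3.13782630e+00 2.22507032e-04 1.23783143e-01]
```

```bash
python3 -m jog '[[0,0.6,0,0,0],[0,1,0,0,0],[0,1.2,0,0,0],[0,1.2,-3,0,0],[0,1.2,-7,0,0]]'
python3 -m jog '[[-2,-2,0,0,-0.3],[-5,-4,0,0,-0.6],[-8,-6,0,0,-1],[-11,-8,0,0,-1],[-14,-9,0,0,-1]]'
python3 -c "
from fit import *
for c in('red','green','orange','blue'):
  for n in('top','scene'):
    for b in blobs(n,c,10):
      if 400<b[3][0]<750 and abs(b[3][1])<400: print(c,n,*b[:4])
print('closed knob',W(122,0))
cv2.imwrite('pics/s4.png',read_camera('scene')[:,:,::-1])
go(540.2,71,95,.093)"
```

```text
time: 42.42
tcp_pos: [694.6, -24.1, 216.1]
tool_rot: [-3.14, 0.01, 0.125]
ft_force: [0.3, 0.6, 1.0]
gripper_width: 43.3
gripper_force: 0.0
time: 42.83
tcp_pos: [545.3, 49.2, 220.3]
tool_rot: [-3.141, -0.001, 0.127]
ft_force: [-0.3, 0.7, 0.6]
gripper_width: 17.9
gripper_force: 0.0
red top [310.2 133.7] 27 3.2 [696.2 -29.1]
red scene [198.  206.7] 19 3.0 [697.9 -27. ]
green scene [287.8 230.1] 51 4.6 [539.9  71.3]
orange top [433.5 185.4] 200 8.5 [ 590.3 -306.8]
orange scene [191.8 144.7] 120 7.6 [ 622.  -246.2]
blue top [307.6 199.5] 23 4.5 [563.6 -30.6]
blue top [305.9 175. ] 14 3.3 [622.1 -26.3]
blue top [304.  156.1] 34 6.0 [667.4 -21.7]
blue top [317.8 155.3] 24 6.1 [669.3 -54.7]
blue scene [221.  214.6] 33 6.5 [637.7 -73.6]
blue scene [240.5 203.4] 38 6.2 [581.5 -78.9]
blue scene [258.7 192.7] 46 6.2 [525.8 -84.8]
blue scene [262.  136.8] 16 3.2 [ 415.  -257.5]
blue scene [247.4 113.2] 167 11.9 [ 401. -369.]
closed knob [696.97755702 -29.47694617]
shift [-0.46 -2.44 12.47] turn 0.031 now [547.8  47.4 219.7] yaw 0.124
```

View pics/s4.png

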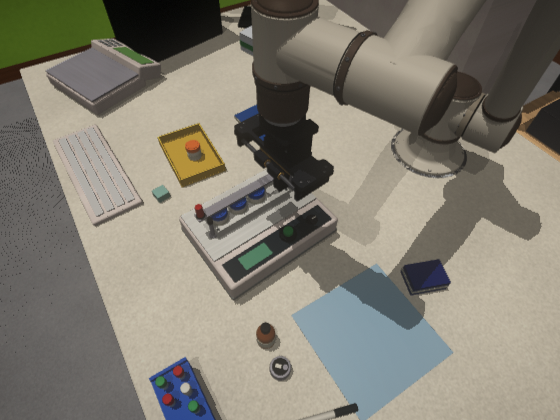

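The bar is closed, with the knob at (198,207), within 1 mm of the expected closed position. The tray was knocked about 17 mm aside while the arm was not near it, but the used jar still stands upright in it. Next, the button.

```bash
python3 -m jog '[[-0.5,-2.4,0,0.03,-1],[-0.5,-2.4,3,0.03,-1],[-0.5,-2.4,6,0.03,-1],[-0.5,-2.4,9,0.03,-1],[-0.5,-2.4,10,0.03,-1]]'
python3 -m jog '[[0,0,0,0,-1],[0,0,0,0,-1],[0,0,0,0,-1],[0,0,0,0,-1],[0,0,0,0,-1]]'
python3 -c "
from h import *
print(state()['gripper_width']);go(540.2,71,90,.093)"
```

```text
time: 43.7
tcp_pos: [536.6, 69.7, 115.4]
tool_rot: [3.14, 0.008, 0.094]
ft_force: [-1.0, 0.3, 0.1]
gripper_width: 0.5
gripper_force: 0.0
time: 44.12
tcp_pos: [540.0, 71.1, 121.7]
tool_rot: [-3.141, -0.003, 0.095]
ft_force: [-0.4, 0.1, 1.0]
gripper_width: 0.5
gripper_force: 0.0
0.5114220130782801
shift [0.01 0.01 3.17] turn 0.002 now [540.   71.1 121.7] yaw 0.095
```

```bash
python3 -m jog '[[0,0,0.8,0,-1],[0,0,1.6,0,-1],[0,0,2.4,0,-1],[0,0,2.8,0,-1],[0,0,3.0,0,-1]]'
python3 -m jog '[[0,0,0.2,0,-1],[0,0,0.4,0,-1],[0,0,0.6,0,-1],[0,0,0.8,0,-1],[0,0,0.9,0,-1]]'
python3 -m jog '[[0,0,0.1,0,-1],[0,0,0.2,0,-1],[0,0,0.2,0,-1],[0,0,0.2,0,-1],[0,0,0.2,0,-1]]'
```

```text
time: 44.53
tcp_pos: [538.3, 70.6, 89.1]
tool_rot: [3.141, 0.002, 0.095]
ft_force: [-2.6, 1.1, 3.9]
gripper_width: 0.1
gripper_force: 1.8
time: 44.95
tcp_pos: [538.5, 70.5, 86.3]
tool_rot: [3.14, 0.001, 0.098]
ft_force: [-15.9, 1.4, 37.3]
gripper_width: 0.4
gripper_force: 19.1
time: 45.37
tcp_pos: [538.5, 70.5, 86.2]
tool_rot: [3.14, -0.001, 0.098]
ft_force: [-18.0, 1.6, 43.0]
gripper_width: 0.5
gripper_force: 21.2
```

```bash
for i in 1; do
python3 -m jog '[[0,0,-0.4,0,-1],[0,0,-0.7,0,-1],[0,0,-0.7,0,-1],[0,0,-0.7,0,-1],[0,0,-0.7,0,-1]]'
python3 -m jog '[[0,0,-0.1,0,-1],[0,0,-0.2,0,-1],[0,0,-0.2,0,-1],[0,0,-0.2,0,-1],[0,0,-0.2,0,-1]]'
python3 -m jog '[[0,0,-0.1,0,-1],[0,0,-0.2,0,-1],[0,0,-0.2,0,-1],[0,0,-0.2,0,-1],[0,0,-0.2,0,-1]]'
python3 -m jog '[[0,0,-0.1,0,-1],[0,0,-0.2,0,-1],[0,0,-0.2,0,-1],[0,0,-0.2,0,-1],[0,0,-0.2,0,-1]]'
done
python3 -c "
from h import *
im=read_camera('scene')
cv2.imwrite('pics/s5.png',cv2.resize(im[170:270,230:350],None,fx=5,fy=5,interpolation=cv2.INTER_CUBIC)[:,:,::-1])"
```

```text
time: 45.78
tcp_pos: [538.9, 70.7, 86.8]
tool_rot: [3.141, 0.0, 0.096]
ft_force: [-4.9, 0.0, 9.8]
gripper_width: 0.6
gripper_force: 4.9
time: 46.2
tcp_pos: [538.8, 70.7, 87.8]
tool_rot: [3.141, 0.0, 0.095]
ft_force: [-2.2, -0.5, 4.3]
gripper_width: 0.1
gripper_force: 2.1
time: 46.62
tcp_pos: [538.9, 70.7, 89.9]
tool_rot: [3.142, 0.0, 0.095]
ft_force: [-2.1, -0.6, 2.7]
gripper_width: -0.0
gripper_force: 1.5
time: 47.03
tcp_pos: [539.2, 70.8, 92.1]
tool_rot: [-3.142, -0.001, 0.095]
ft_force: [-1.7, -0.0, 1.1]
gripper_width: 0.5
gripper_force: 0.9
```

View pics/s5.png

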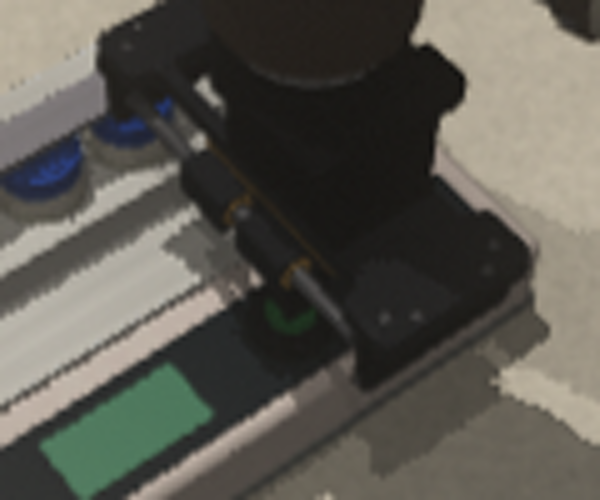

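The force profile is a linear spring from about 93 mm, bottoming at 86.8 mm, which matches the full 6 mm of travel, so the button was fully pressed. Now I lift clear.

```bash
python3 -m jog '[[0,0,-1,0,-1],[0,0,-3,0,-1],[0,0,-6,0,-1],[0,0,-9,0,-1],[0,0,-12,0,-1]]'
python3 -m jog '[[0,-3,0,0,-1],[0,-7,0,0,-1],[0,-11,0,0,-1],[0,-15,0,0,-1],[0,-19,0,0,-1]]'
python3 -m jog '[[0,0,0,0,-1],[0,0,0,0,-1],[0,0,0,0,-1],[0,0,0,0,-1],[0,0,0,0,-1]]'
python3 -c "
from h import *
cv2.imwrite('pics/t6.png',read_camera('top')[:,:,::-1])"
```

```text
time: 47.5
tcp_pos: [539.1, 70.8, 213.9]
tool_rot: [-3.141, -0.001, 0.095]
ft_force: [0.3, 0.9, 0.1]
gripper_width: 0.6
gripper_force: 0.0
time: 47.92
tcp_pos: [520.7, 261.8, 213.1]
tool_rot: [-3.14, -0.002, 0.095]
ft_force: [0.7, -0.2, 1.3]
gripper_width: 0.4
gripper_force: 0.0
time: 48.33
tcp_pos: [521.1, 258.8, 212.4]
tool_rot: [-3.141, -0.0, 0.094]
ft_force: [0.2, -0.4, 0.8]
gripper_width: 0.7
gripper_force: 0.0
```

View pics/t6.png

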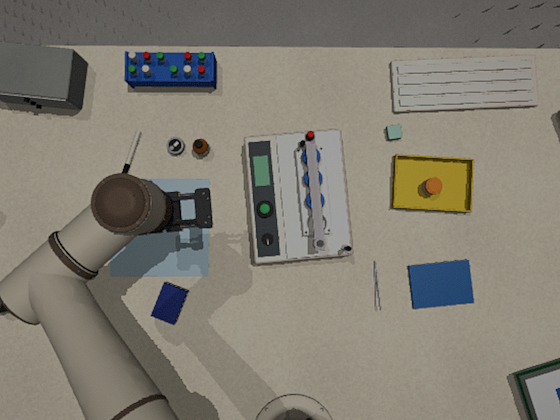

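The bar is closed, knob (310,135), over three blue jars. The used jar is upright in the tray at (433,186), and the other things are in place.

```bash
python3 -c "
from plant import *
print(hand_in())"
```

```text
the job is handed in; nothing more can be done
None
```

I handed the job in at about 48 s: one used jar in the tray, all three new jars in wells 2–4, the bar closed to its stop, then the start button pressed fully and released; the tray got knocked about 17 mm mid-run while the arm was not near it, with the used jar still upright in it.

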